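# Press the plate onto the gluing jig's pin

### The arm

A 6-joint arm with a two-finger parallel gripper is mounted at the origin on the work surface. World frame = base frame: x ahead of the robot, y to its left, z up, the work surface at z = 0. Lengths are in mm, angles in rad, forces in N, time in s.
With the tool pointing down it reaches from about 300 to 775 mm from the base axis. Payload 14.6 kg.
Tool frame: the origin (TCP) lies on the mounting face of the last link; the fingertips stand 199 mm ahead of it and the grasp point (between the pads) lies 180 mm ahead of it; z points along the fingers, y is the line along which they close (so a half turn about z gives the same grasp; the last joint's range is limited). The gripper opens to 94 mm and grips with 3 to 60 N. Pads are 16 mm wide; open, the fingers measure 119 mm over their backs; the gripper's body (75 mm by 177 mm) begins 78 mm behind the grasp point.
Start: joints at [1.236, 0.3, 1.521, -0, 1.321, -0.067], TCP at [145.534, 530.387, 404.646] pointing down, gripper open.
Joint ranges: [-3.03, 3.03], [-0.79, 2.21], [0.23, 2.52], [-1.04, 4.18], [0, 3.07], [-2.55, 2.55]. Speed limits (rad/s): [2.22, 2.22, 2.57, 3.14, 3.14, 3.14].

### API

Orientations are given as [roll, pitch, yaw] about the fixed x, y, z axes, in that order (R = Rz(yaw) Ry(pitch) Rx(roll)).
In Python, from cell import manip gives the robot as it stands. The module is installed in compiled form; this text tells all that it offers.
- The arm moves only by the shell command python3 -m creep 'ROWS' [FORCE]. ROWS is a JSON object of lists of equal length, an entry for each row: "slide": the shift along the world's x, y, z in cm, a list of three; "turn": the turn about the world's z in rad; "claw": the opening, from 0 (shut) to 1 (fully open). A call has 1 to 8 rows; each row shifts and turns the commanded pose from where the row before left it; what a row does not reach is not made up. A row lasts 1/8 s, in which the tool goes at most 62.5 mm and 10.7 degrees, less where a joint would pass 70% of its speed; a pose out of reach is approached as far as the arm can. A call with a gripper value outside its range is refused whole. The fingers move at their own pace and stop on an object; FORCE is the grip in N (left out, the last holds). Time passes only in rows, so rows that do not move let the fingers close. It gives the time, the measured TCP pose, the force, the opening and the grip force at its end, in the units of the state.
- manip.read_state(): the state, without advancing time (a new reading comes with each control period).
- manip.camera(name): name is "side" or "top" or "wrist"; returns (picture, depth): 384x512x3 uint8, red, green, blue; 384x512 float32, mm along the optical axis (not along the pixel's ray), 0 where there is no reading.
- manip.calibration(name): a dict with "intrinsics" (3x3 intrinsics, pixels), "pose" (4x4, takes a point from camera to world coordinates). Camera axes: x right, y up, looking along -z (the intrinsics and any distortion apply to the point x, -y, -z); pixel columns grow to the right and rows downward; lengths in mm; the calibration is good to about 2 mm. The wrist camera is an equidistant fisheye: a pixel r from the principal point sees the ray r / f radians off the axis. A picture is of the moment at which its call begins: read the wrist's pose just before it. calibration takes no time and is no camera call; for the wrist camera it gives the pose at the moment of the call.
- manip.sign_off(): hands the job in; it is judged then, once.
Trained networks look in the newest picture that a camera, given by its name, has taken for a name from the list of things; names that differ only in an ending like _2 or _b are one class to them, and where a whole thing is asked for, a point or a joint stands for the part that bears it (a point fixed in the world has none). Each returns a list of dicts, best first, with "score" (0 to 1); they miss things now and then, are a little off and sometimes report something else, mostly with a low value. They report only what shows in the picture. A call takes as long as a camera call. They do not tell look-alikes from the thing itself.
- manip.cut_out(query, camera): "mask" (384x512 bool, what is visible of it) and "position" ([column, row] in pixels, amid what is visible of it).
The state is a dict: "clock": time; "joints": joint angles; "qd": joint speeds; "effort": joint torques, N m; "eef_pos": TCP position; "eef_rot": TCP orientation; "wrist_force": force on the tool from outside, world axes, zero at the start; "moment": the same for the moment, N m; "finger_gap": finger opening in mm; "finger_force": force on a finger pad.
Only numpy, scipy, OpenCV 4.12 (cv2) and the standard library are available. Lean on these libraries where they do the work, as an engineer would, in place of code of your own. Each camera call takes 0.05 s, during which the arm holds its last target. There are 200 camera calls.

### The job

First swing the gluing jig's clamp lever fully open, clear of the bed. Then take the wooden pressure plate by its bar, bring it square with the jig, slide it over the jig's locating pin until it drops on, and press it down as far as the sprung bed goes, leaving the other loose things on the bench where they are. Finish while holding the plate pressed fully down: do not let go or ease off, as the bed would push it up again.

Things in the scene. Friction and masses are not known exactly. Their poses are not given: they have to be found in the camera images.
- jig_mid (a point): Fixed gluing jig: dark wooden block 34 mm high, spanning x -85..85, y -64..111 mm about this point, with a sprung aluminium bed 120 (x) x 90 (y) mm on top. This point is the centre of the bed's top face while the bed is up, 50 mm above the bench; it stays there when the bed goes down. x along the bed's length, z up.
- pin_slot (a point): Middle of the pin's slot in the bed, 59 mm above the bench, 9 mm straight above jig_mid; axes as jig_mid. The fixed steel locating pin, 12 mm thick, chamfered to 7 mm at its tip, has its tip at this height and on this y = 0 line, but set anywhere within 7 mm either way along x. That is not reported: the lever, then the plate, covers it, so feel for it (or look once the lever is open).
- lever (a joint): Clamp lever of the jig, a dark flat steel bar turning about an upright post at the bed's +y side (rad). At 0 it points along the jig's -y, across the bed; it grows clockwise seen from above: at 1.57 it points along the jig's -x, at 1.75 it meets its open stop. Starts between 0 and 0.5, stays where it is left; about 1 N at the peg moves it. Underside 69 mm above the bench.
- lever_peg (a point): Centre of the upright black peg at the end of the lever, to push or pinch: 14 mm diameter, reaching from 80 to 120 mm above the bench (this point at 100 mm), 95 mm from the lever's hinge axis.
- lever_hinge (a point): Point on the lever's vertical hinge axis, 100 mm above the bench (10, 82 mm from jig_mid in the jig's x, y).
- bed (a joint): How far the sprung bed is pressed down (m): 0 when up, 0.006 at its stop. The plate's weight alone does not move it: it starts to go at about 2 N of push and reaches the stop at about 8 N. It springs back when released.
- plate_bar (a point): Loose wooden pressure plate, 110 (x) x 80 (y) x 24 mm, 200 to 330 g, flat on the bench at first; its grip is a centred dark wooden bar on top, 70 mm along x, 18 mm wide along y, 32 mm high. This point is on the bar's centre line, 42 mm above the plate's underside, 14 mm below the bar's top; z up. A half turn makes no difference. The round disc with a knob is another piece, not wanted.
- plate_hole (a point): Mouth of the blind round hole at the centre of the plate's underside, straight under plate_bar: 14.5 mm wide with a 2 mm chamfer, 18 mm deep. With the hole off the pin, the plate rides on the pin's tip, its underside 59 mm above the bench; with the pin in the hole it drops 9 mm, onto the raised bed.
- disc: Bystander: round wooden disc with a knob, 68 mm across, 47 mm high. Origin at its underside.
- head0: Bystander: small turned wooden puppet head, 50 mm across, 58 mm high. Origin at its underside.
- head1: Bystander: a second such head.
- can: Bystander: tall varnish can, 66 mm across, 170 mm high. Origin at its underside.
- jar: Bystander: glass jar, 64 mm across, 75 mm high. Origin at its underside.
- screwdriver: Bystander: screwdriver lying flat.
- brush: Bystander: brush lying flat.
Not all that is in view belongs to the job. Of the things that look like the part that bears jig_mid, the larger one is meant.

How it is judged:
By the outcome, as a careful person would: the job done as asked, in the order asked, and still so for the second after the job is handed in, while the arm keeps its last pose, push and grip.
It also fails if it takes over 67 s, if anything falls off the work surface, if the arm or the gripper's body presses on something with over 40 N, if the wrist force passes 120 N, or if a joint passes its speed limit or range.

## Working session

There is one attempt and no reset: what is moved stays moved. The work goes in short steps, Python scripts to look and compute and a shell command to move; the robot and the scene stay as the last step left them, time stands still between calls to the robot, and variables do not carry over. Pictures are saved under pics/ and viewed, at most 10 in all, crops included, and the job is handed in when it is done.

```bash
mkdir -p pics; cat > h.py <<'E'
import numpy as np, cv2
from cell import manip
def w(cam,d,K,P):  # depth image -> world points HxWx3 (pinhole)
    v,u=np.mgrid[0:384,0:512]
    x=(u-K[0,2])/K[0,0]*d; y=(v-K[1,2])/K[1,1]*d
    return np.stack([x,-y,-d,np.ones_like(d)],-1)@P.T[:,:3]
def save(n,a): cv2.imwrite('pics/'+n,cv2.cvtColor(a,cv2.COLOR_RGB2BGR))
E
python3 - <<'E'
from h import *
s=manip.read_state(); print(s)
ims=[]
for c in['top','side']:
    p,d=manip.camera(c); cal=manip.calibration(c); K=np.array(cal['intrinsics']);P=np.array(cal['pose']); print(c,{k:np.round(v,3).tolist() if not isinstance(v,str) else v for k,v in cal.items()})
    np.savez(c+'.npz',p=p,d=d,K=K,P=P); W=w(c,d,K,P); ims.append(p)
    for q in['jig_mid','lever','lever_peg','plate_bar','disc']:
        for r in manip.cut_out(q,c)[:3]:
            m=r['mask']&(d>0); pt=np.array(r['position']).round().astype(int)
            print(c,q,round(r['score'],2),pt,W[pt[1],pt[0]].round(),m.sum(),np.median(W[m],0).round() if m.any() else '')
save('top.png',ims[0]);save('side.png',ims[1])
E
```

```text
{'clock': 0.0, 'joints': array([ 1.23639533e+00,  3.00494577e-01,  1.52155920e+00, -3.54148480e-05,
        1.32068525e+00, -6.66346283e-02]), 'qd': array([-0.00015017,  0.00063081, -0.00108645,  0.00032315, -0.00082518,
       -0.00030071]), 'effort': array([-3.80576123e-03, -5.31789351e+01, -3.52742457e+01,  7.06650387e-02,
        2.43756064e-02, -1.08206891e-04]), 'eef_pos': array([145.53403971, 530.37241109, 404.08257252]), 'eef_rot': array([-3.14044654e+00, -4.21049093e-05,  2.87383505e+00]), 'wrist_force': array([-0.43950292, -0.4856768 , -0.69317179]), 'moment': array([ 0.00389177,  0.01757297, -0.00758935]), 'finger_force': 0.0, 'finger_gap': 94.27831749594873}
top {'intrinsics': [[441.699, 0.0, 257.275], [0.0, 441.699, 191.11], [0.0, 0.0, 1.0]], 'pose': [[-0.027, 0.991, -0.133, 379.7], [-1.0, -0.026, 0.008, 1.757], [0.005, 0.134, 0.991, 1384.44], [0.0, 0.0, 0.0, 1.0]]}
top jig_mid 0.86 [192 256] [369. 192.  39.] 1657 [367. 196.  28.]
top jig_mid 0.61 [113 253] [384. 435.  22.] 715 [382. 430.  18.]
top lever 0.64 [172 178] [602. 245.  79.] 286 [596. 245.  81.]
top lever 0.57
[... 437 characters left out ...]
364], [-0.634, 0.502, -0.588, -609.832], [0.0, 0.76, 0.65, 751.089], [0.0, 0.0, 0.0, 1.0]]}
side jig_mid 0.96 [230 168] [584. 181.  50.] 2025 [588. 192.  35.]
side jig_mid 0.75 [171 202] [358. 169.  37.] 1358 [360. 176.  25.]
side lever 0.77 [225 153] [598. 225.  80.] 197 [595. 228.  81.]
side lever 0.43 [170 191] [373. 196.  54.] 134 [375. 204.  58.]
side lever_peg 0.59 [224 151] [600. 234.  82.] 196 [595. 226.  81.]
side lever_peg 0.5 [168 191] [370. 204.  51.] 115 [376. 202.  58.]
side lever_peg 0.29 [287 250] [ 507. -179.   24.] 1259 [ 501. -175.   25.]
side plate_bar 0.6 [285 248] [ 508. -170.   23.] 1162 [ 500. -175.   25.]
side disc 0.56 [300 180] [743.  13.  23.] 279 [743.   5.  19.]
```

View pics/top.png

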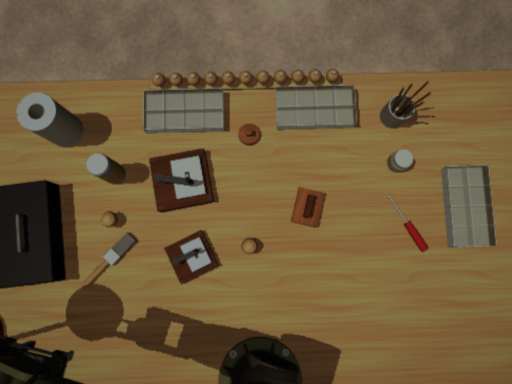

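View pics/side.png

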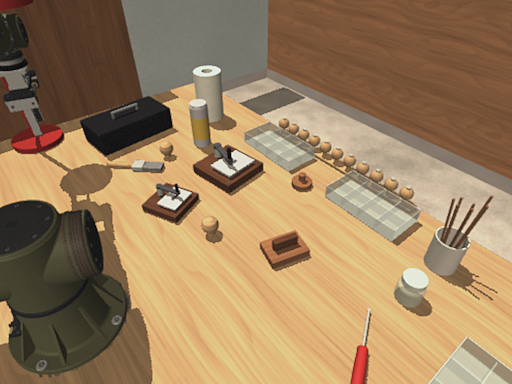

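The top picture shows the large jig at (182,180), with its lever running from about (158,182) to a peg near (190,180). The other candidates are:
- **Jig:** the small look-alike jig at (192,256).
- **Plate:** at (308,207). The disc with a knob at (249,134) is the piece not wanted.

I choose the large jig and the plate with the bar. Next I'll fit their poses and check the choice in one crop.

```bash
python3 - <<'E'
from h import *
ims=[]
def rect(P,n):
    r=cv2.minAreaRect(P.astype(np.float32)); print(n,len(P),np.round(r[0],1),np.round(r[1],1),round(r[2],1))
for c in['top','side']:
    z=np.load(c+'.npz'); W=w(c,z['d'],z['K'],z['P']); X,Y,Z=W[...,0],W[...,1],W[...,2]; ok=z['d']>0
    J=ok&(abs(X-590)<130)&(abs(Y-195)<120)
    def big(m):
        n,l,st,_=cv2.connectedComponentsWithStats(m.astype(np.uint8)); return l==1+st[1:,4].argmax()
    for a,b,n in[(28,62,'block+bed'),(44,58,'bed'),(64,90,'lever'),(90,130,'peg')]:
        m=J&(Z>a)&(Z<b); 
        if m.sum()>3: rect(W[big(m)][:,:2],c+n); 
        if a>60: print(W[m][:,:3].mean(0).round(1), np.percentile(Z[m],[0,50,100]).round() if m.any() else '')
    # white bed by colour
    g=z['p'].astype(int); m=J&(g.min(-1)>130)&(Z>40)&(Z<60); rect(W[big(m)][:,:2],c+'bedwhite')
    B=ok&(abs(X-500)<110)&(abs(Y+170)<110)
    for a,b,n in[(18,30,'plate'),(44,70,'bar'),(52,60,'bartop')]:
        m=B&(Z>a)&(Z<b); rect(W[big(m)][:,:2],c+n)
    for (x,y) in([(182,180),(308,207)] if c=='top' else[(228,166),(285,249)]):
        ims.append(cv2.resize(z['p'][y-38:y+38,x-50:x+50],(400,300),interpolation=cv2.INTER_CUBIC))
save('crop.png',np.vstack([np.hstack(ims[:2]),np.hstack(ims[2:])]))
E
```

```text
topblock+bed 2719 [604.2 226.5] [170.8 176.1] 9.1
topbed 984 [608.3 202.7] [121.1  90.3] 9.5
toplever 259 [598.3 240.3] [119.5  26.7] 82.3
[597.2 246.5  80.6] [66. 81. 87.]
toppeg 29 [587.7 190.5] [12.2 11.8] 3.3
[586.8 189.8 114.8] [ 91. 120. 126.]
topbedwhite 474 [630.8 206.9] [72.3 83.9] 9.3
topplate 740 [ 509.9 -164.3] [ 80.2 111. ] 74.6
topbar 141 [ 509.3 -163.9] [17.8 68.6] 75.0
topbartop 118 [ 509.8 -164.1] [17.8 67.5] 75.0
sideblock+bed 1420 [608.  226.6] [172.8 178.8] 9.0
sidebed 561 [611.9 203.8] [121.7  93.8] 9.1
sidelever 153 [598.1 241.6] [122.4  28.1] 76.6
[598.1 239.7  79.2] [67. 80. 88.]
sidepeg 43 [590.7 190.3] [11.  13.5] 38.1
[590.7 189.3 108. ] [ 91. 109. 121.]
sidebedwhite 263 [630.3 206.7] [81.6 93.7] 6.6
sideplate 731 [ 513.4 -163.4] [ 83.  112.1] 75.7
sidebar 200 [ 512.9 -163.9] [19.6 70.8] 75.0
sidebartop 147 [ 513. -164.] [19.6 70.6] 75.0
```

View pics/crop.png

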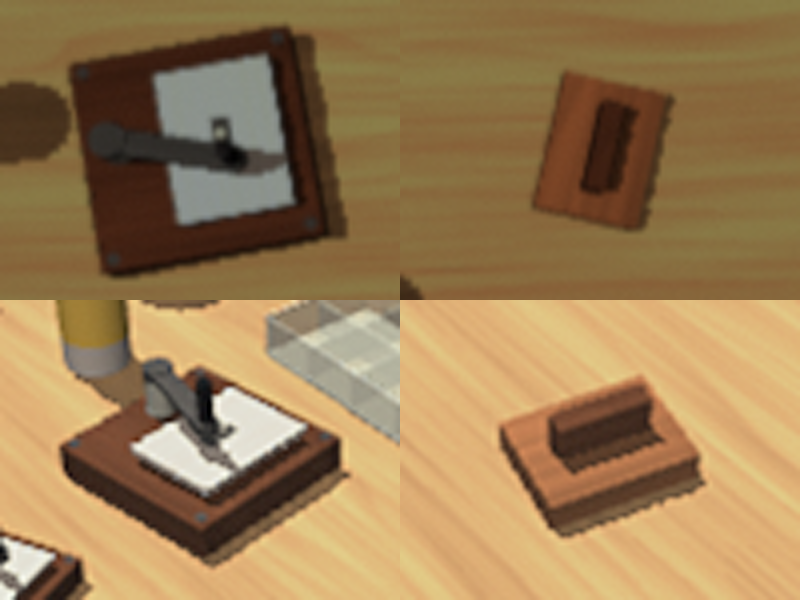

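The crops confirm the large jig, with its lever across the bed and peg, and the plate with the bar. The measured numbers agree with the sizes given:

| Item | Position (x, y) | Angle |
|---|---|---|
| jig_mid | about (610, 203) | yaw 9.3° |
| hinge | about (606.5, 285.5) | – |
| peg | about (589, 190) | lever at about 0.34 rad |
| plate bar | about (511, -164) | x axis at -15° |

I'll move to above the peg.

```bash
python3 -m creep '{"slide":[[4.9,-3.8,0],[4.9,-3.8,0],[4.9,-3.8,0],[4.9,-3.8,0],[4.9,-3.8,0],[4.9,-3.8,0],[4.9,-3.8,0],[4.9,-3.8,0]],"turn":[0,0,0,0,0,0,0,0],"claw":[1,1,1,1,1,1,1,1]}' 20; python3 -m creep '{"slide":[[4.9,-3.6,0],[0,0,0],[0,0,0]],"turn":[0,0,0],"claw":[1,1,1]}'
```

```text
clock: 1.6
eef_pos: [538.9, 224.8, 404.8]
eef_rot: [3.141, 0.0, 2.874]
wrist_force: [-0.1, 0.5, -0.5]
finger_gap: 93.4
finger_force: 0.0
clock: 1.98
eef_pos: [586.3, 190.6, 404.4]
eef_rot: [-3.141, -0.001, 2.874]
wrist_force: [-0.6, -0.8, 0.2]
finger_gap: 94.0
finger_force: 0.0
```

```bash
python3 -m creep '{"slide":[[0.2,0,-3.5],[0,0,-3.5],[0,0,-2.5],[0,0,-2],[0,0,0],[0,0,0],[0,0,0],[0,0,0]],"turn":[0,0,0,0,0,0,0,0],"claw":[1,1,1,1,0.1,0,0,0]}' 20; python3 -m creep '{"slide":[[0,0,0],[0,0,0],[0,0,0]],"turn":[0,0,0],"claw":[0,0,0]}'
```

```text
clock: 2.98
eef_pos: [588.5, 190.5, 290.3]
eef_rot: [3.141, 0.001, 2.874]
wrist_force: [0.3, -0.4, -0.3]
finger_gap: 57.5
finger_force: 0.0
clock: 3.35
eef_pos: [588.5, 190.4, 289.6]
eef_rot: [-3.142, -0.0, 2.874]
wrist_force: [0.2, -0.3, 0.0]
finger_gap: 27.3
finger_force: 0.0
```

```bash
python3 -m creep '{"slide":[[0,0,0],[0,0,0],[0,0,0]],"turn":[0,0,0],"claw":[0,0,0]}'
python3 -c "
import numpy as np
H=np.array([606.5,285.5]);p=np.array([588.5,190.4])
a0=np.arctan2(*(p-H)[::-1]);print(a0,np.linalg.norm(p-H))
A=np.linspace(a0,0.162-np.pi/2-1.75,13);Q=H+95.5*np.c_[np.cos(A),np.sin(A)];Q[0]=p
print(np.diff(Q,axis=0).round(1).tolist(),Q[-1])"
```

```text
clock: 3.72
eef_pos: [588.4, 192.9, 289.6]
eef_rot: [3.136, 0.0, 2.875]
wrist_force: [4.5, 23.9, -6.0]
finger_gap: 13.6
finger_force: 20.0
-1.7578579080149634 96.7884807195567
[[-10.6, 4.0], [-10.4, 3.9], [-9.9, 5.1], [-9.2, 6.3], [-8.4, 7.3], [-7.5, 8.2], [-6.5, 9.0], [-5.4, 9.7], [-4.3, 10.3], [-3.0, 10.7], [-1.8, 11.0], [-0.5, 11.1]] [511.01413205 287.14286975]
```

```bash
python3 -m creep '{"slide":[[0,0.25,0],[-1.05,0.15,0],[-1.05,0.4,0],[-1,0.5,0],[-0.9,0.65,0],[-0.85,0.75,0],[0,0,0]],"turn":[0,0,0,0,0,0,0],"claw":[0,0,0,0,0,0,0]}' 12
```

```text
clock: 4.6
eef_pos: [540.3, 218.9, 289.9]
eef_rot: [3.137, 0.004, 2.874]
wrist_force: [15.6, 14.9, -10.5]
finger_gap: 13.7
finger_force: 12.0
```

```bash
python3 -m creep '{"slide":[[0.15,0.2,0],[-0.7,0.8,0],[-0.6,0.9,0],[-0.5,1,0],[-0.4,1,0],[0,0,0]],"turn":[0,0,0,0,0,0],"claw":[0,0,0,0,0,0]}' 12
```

```text
clock: 5.35
eef_pos: [518.3, 257.2, 289.4]
eef_rot: [-3.14, -0.002, 2.875]
wrist_force: [-7.2, -2.9, 3.7]
finger_gap: 13.8
finger_force: 12.0
```

```bash
python3 -m creep '{"slide":[[-0.3,1,0],[-0.15,1,0],[-0.05,0.8,0],[0,0,0]],"turn":[0,0,0,0],"claw":[0,0,0,0]}' 12;python3 -m creep '{"slide":[[0,0.3,0],[0,0.3,0],[0,0,0]],"turn":[0,0,0],"claw":[0,0,0]}' 12
```

```text
clock: 5.85
eef_pos: [514.0, 285.0, 289.3]
eef_rot: [-3.141, -0.001, 2.875]
wrist_force: [-6.8, 0.5, -0.0]
finger_gap: 13.7
finger_force: 12.0
clock: 6.22
eef_pos: [514.3, 289.4, 289.2]
eef_rot: [-3.138, -0.002, 2.874]
wrist_force: [-7.3, -12.0, 3.2]
finger_gap: 13.9
finger_force: 12.0
```

```bash
python3 -m creep '{"slide":[[0,0,0],[0,0,0],[0,0,0],[0,0,3],[0,0,4],[0,0,4],[0,-4,0],[0,-5,0]],"turn":[0,0,0,0,0,0,0,0],"claw":[1,1,1,1,1,1,1,1]}' 30;python3 -m creep '{"slide":[[0,-5,0],[0,-5.5,0],[0,-5.5,0],[0,-5.5,0],[0,-5.5,0],[0,-5.3,0],[0,-4,0],[0,0,0]],"turn":[0,0,0,0,0,0,0,0],"claw":[1,1,1,1,1,1,1,1]}' 30
cat > look.py <<'E'
from h import *
for c in['top','side']:
    p,d=manip.camera(c); cal=manip.calibration(c);K=np.array(cal['intrinsics']);P=np.array(cal['pose']);np.savez(c+'2.npz',p=p,d=d,K=K,P=P)
s=manip.read_state();cal=manip.calibration('wrist'); p,d=manip.camera('wrist');np.savez('wrist.npz',p=p,d=d,K=cal['intrinsics'],P=cal['pose'])
print(s['eef_pos'],cal['pose'],{k:v for k,v in cal.items() if k!='pose'})
ims=[]
for c,(x,y) in[('top2',(182,180)),('side2',(228,166))]:
    q=np.load(c+'.npz')['p']; ims.append(cv2.resize(q[y-38:y+38,x-50:x+50],(400,300),interpolation=cv2.INTER_CUBIC))
save('c2.png',np.vstack([np.hstack(ims),np.pad(cv2.resize(p,(400,300)),((0,0),(0,400),(0,0)))]))
E
python3 look.py
```

```text
clock: 7.22
eef_pos: [514.3, 199.8, 400.0]
eef_rot: [3.141, 0.001, 2.875]
wrist_force: [1.0, -0.4, 0.2]
finger_gap: 90.5
finger_force: 0.0
clock: 8.22
eef_pos: [514.3, -164.7, 399.5]
eef_rot: [-3.141, 0.0, 2.871]
wrist_force: [-0.2, 0.4, -0.5]
finger_gap: 94.1
finger_force: 0.0
[ 514.52498805 -162.42820716  399.60958207] [[ 2.65679767e-01 -9.34732741e-01 -2.35985092e-01  4.45696477e+02]
 [ 9.64060910e-01  2.57827429e-01  6.41215877e-02 -1.44035658e+02]
 [ 9.06882093e-04 -2.44539811e-01  9.69638829e-01  3.79097082e+02]
 [ 0.00000000e+00  0.00000000e+00  0.00000000e+00  1.00000000e+00]] {'intrinsics': array([[297.31863964,   0.        , 252.85013708],
       [  0.        , 297.31863964, 186.55831046],
       [  0.        ,   0.        ,   1.        ]])}
```

View pics/c2.png

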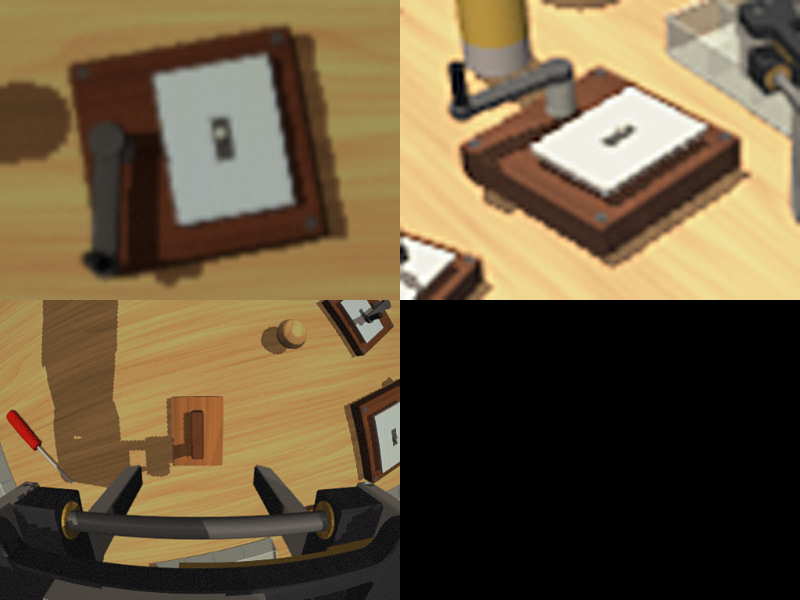

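The lever is fully open, clear of the bed. The pin now shows in the top crop at (219,132), towards +x in its slot. Next I'll measure the pin and re-measure the bed.

```bash
python3 - <<'E'
from h import *
def big(m):
    n,l,st,_=cv2.connectedComponentsWithStats(m.astype(np.uint8)); return l==1+st[1:,4].argmax()
for c in['top','side']:
    z=np.load(c+'2.npz'); W=w(c,z['d'],z['K'],z['P']); X,Y,Z=W[...,0],W[...,1],W[...,2]
    J=(abs(X-606)<130)&(abs(Y-225)<110)
    m=big(J&(Z>44)&(Z<62)); r=cv2.minAreaRect(W[m][:,:2].astype(np.float32)); print(c,'bed',np.round(r[0],1),np.round(r[1],1),r[2])
    C=np.array([610,203]);a=.162
    R=np.array([[np.cos(a),-np.sin(a)],[np.sin(a),np.cos(a)]])
    n=(np.hypot(X-610,Y-203)<22)&((Z>54)|(Z<45))
    for v,u in np.argwhere(n): print((u,v),(W[v,u,:2]-C)@R,Z[v,u].round(1),z['p'][v,u])
    if c=='side':
        B=(abs(X-511)<100)&(abs(Y+164)<100)&(Z>44)&(Z<70)
        r=cv2.minAreaRect(W[big(B)][:,:2].astype(np.float32));print('bar',r)
E
```

```text
top bed [608.  202.9] [120.9  90.8] 9.1384859085083
(np.int64(186), np.int64(170)) [19.55334685  0.09068348] 56.0 [158 166 158]
(np.int64(189), np.int64(170)) [17.82401139 -8.90598597] 56.1 [159 167 160]
(np.int64(185), np.int64(171)) [17.15623362  3.6550618 ] 55.6 [141 146 140]
(np.int64(186), np.int64(172)) [13.20569608  0.98305325] 57.2 [78 78 72]
(np.int64(186), np.int64(173)) [10.6623464   1.80465635] 54.7 [66 64 58]
(np.int64(192), np.int64(173)) [  9.33003392 -15.03275398] 44.3 [161 168 162]
(np.int64(187), np.int64(174)) [ 6.86664778 -0.77711666] 55.6 [108 110  95]
(np.int64(189), np.int64(174)) [ 7.92452857 -5.48219962] 44.6 [103 107 101]
(np.int64(192), np.int64(174)) [  2.88562955 -16.36717122] 61.3 [161 168 162]
(np.int64(186), np.int64(175)) [4.36866899 2.72022882] 55.7 [145 146 128]
(np.int64(187), np.int64(175)) [ 3.14069581 -0.67401554] 59.0 [141 145 126]
(np.int64(188), np.int64(175)) [ 2.25040722 -3.85195265] 60.6 [ 99 100  87]
(np.int64(191), np.int64(175)) [  4.18978545 -10.71381277] 42.1 [161 168 161]
(np.int64(180), np.int64(176)) [ 4.83161155 21.24281455] 55.2 
[... 1202 characters left out ...]
[147 154 147]
side bed [612.1 203.7] [122.8  93.6] 9.144098281860352
(np.int64(233), np.int64(159)) [5.68797819 1.83924568] 58.3 [243 241 228]
(np.int64(234), np.int64(159)) [ 5.35182679 -3.32102141] 60.8 [225 222 201]
(np.int64(232), np.int64(160)) [-0.06156763  0.91392629] 57.7 [207 201 179]
(np.int64(233), np.int64(160)) [ 0.8594526  -2.93824938] 59.0 [216 206 185]
(np.int64(234), np.int64(160)) [ 2.14926481 -6.38954457] 59.9 [150 144 130]
(np.int64(235), np.int64(160)) [ 8.49273651 -4.61883997] 55.7 [91 88 84]
(np.int64(233), np.int64(161)) [ 0.84875134 -2.68254883] 54.8 [157 150 136]
bar ((512.17333984375, -164.47311401367188), (19.890283584594727, 70.31917572021484), 78.20860290527344)
```

```bash
python3 -m creep '{"slide":[[-0.25,-0.1,-4],[0,0,-5],[0,0,-4],[0,0,-2.5],[0,0,-1.8],[0,0,0],[0,0,0]],"turn":[0,0,0,0,0,0,0],"claw":[1,1,1,1,1,1,1]}' 50; python3 -m creep '{"slide":[[0,0,0],[0,0,0],[0,0,0],[0,0,0],[0,0,0],[0,0,0],[0,0,0],[0,0,0]],"turn":[0,0,0,0,0,0,0,0],"claw":[0,0,0,0,0,0,0,0]}' 50;
```

```text
clock: 9.25
eef_pos: [512.4, -163.5, 227.7]
eef_rot: [-3.141, 0.002, 2.874]
wrist_force: [0.8, 0.1, 0.9]
finger_gap: 94.1
finger_force: 0.0
clock: 10.25
eef_pos: [512.0, -163.6, 226.6]
eef_rot: [3.141, -0.0, 2.874]
wrist_force: [0.3, 1.6, 0.2]
finger_gap: 17.7
finger_force: 48.1
```

```bash
python3 -m creep '{"slide":[[0,0,1],[0,0,3],[0,0,3],[0,0,3],[0,0,0]],"turn":[0,0,0,0,0],"claw":[0,0,0,0,0]}' 50; python3 -m creep '{"slide":[[1.2,3,0],[1.2,4,0],[1.3,5,0],[1.3,5.5,0],[1.3,5.5,0],[1.3,5.5,0],[1.3,4.5,0],[1.2,3.65,0]],"turn":[0.05,0.05,0.055,0.055,0.055,0.055,0.055,0.053],"claw":[0,0,0,0,0,0,0,0]}' 50;python3 -m creep '{"slide":[[0,0,0],[0,0,0],[0,0,0]],"turn":[0,0,0],"claw":[0,0,0]}'
```

```text
clock: 10.88
eef_pos: [512.1, -163.6, 328.7]
eef_rot: [-3.141, 0.004, 2.874]
wrist_force: [-0.5, -0.5, -3.5]
finger_gap: 17.7
finger_force: 50.0
clock: 11.88
eef_pos: [613.0, 204.8, 324.7]
eef_rot: [-3.141, -0.002, -2.979]
wrist_force: [0.2, -0.7, -3.1]
finger_gap: 17.7
finger_force: 50.0
clock: 12.25
eef_pos: [613.0, 201.9, 326.2]
eef_rot: [-3.141, -0.001, -2.983]
wrist_force: [-0.9, 0.9, -3.4]
finger_gap: 17.6
finger_force: 50.0
```

```bash
python3 -m creep '{"slide":[[0,0.1,-2],[0,0,-1],[0,0,0],[0,0,0]],"turn":[0,0,0,0],"claw":[0,0,0,0]}'; python3 -m creep '{"slide":[[0,0,-0.5],[0,0,-0.4],[0,0,-0.3],[0,0,0],[0,0,0]],"turn":[0,0,0,0,0],"claw":[0,0,0,0,0]}'
```

```text
clock: 12.75
eef_pos: [613.1, 203.9, 296.9]
eef_rot: [3.142, 0.0, -2.981]
wrist_force: [0.3, -0.6, -2.9]
finger_gap: 17.7
finger_force: 50.0
clock: 13.38
eef_pos: [613.1, 203.9, 284.8]
eef_rot: [-3.142, 0.0, -2.981]
wrist_force: [-0.7, 0.7, -3.2]
finger_gap: 17.8
finger_force: 50.0
```

```bash
python3 - <<'E'
from h import *
z0=[]
for c in['top','side']:
    p,d=manip.camera(c);z=np.load(c+'2.npz');W=w(c,d,z['K'],z['P']);X,Y,Z=W[...,0],W[...,1],W[...,2]
    m=(abs(X-613)<75)&(abs(Y-203)<60)&(Z>72)&(Z<92)&(p[...,0].astype(int)-p[...,2]>40)
    n,l,st,_=cv2.connectedComponentsWithStats(m.astype(np.uint8)); m=l==1+st[1:,4].argmax()
    print(c,m.sum(),cv2.minAreaRect(W[m][:,:2].astype(np.float32)),np.median(Z[m]))
E
```

```text
Traceback (most recent call last):
ValueError: attempt to get argmax of an empty sequence
```

```bash
python3 -m creep '{"slide":[[0,0,-0.2],[0,0,-0.2],[0,0,0],[0,0,0]],"turn":[0,0,0,0],"claw":[0,0,0,0]}'
```

```text
clock: 13.92
eef_pos: [613.1, 204.1, 280.7]
eef_rot: [3.141, 0.001, -2.981]
wrist_force: [4.5, 4.2, -4.0]
finger_gap: 17.9
finger_force: 50.0
```

```bash
python3 -m creep '{"slide":[[0.05,0.05,-0.15],[0,0,-0.2],[0,0,0],[0,0,0]],"turn":[0,0,0,0],"claw":[0,0,0,0]}'
```

```text
clock: 14.42
eef_pos: [613.5, 204.4, 276.9]
eef_rot: [3.142, -0.0, -2.981]
wrist_force: [3.6, 3.5, -4.8]
finger_gap: 18.0
finger_force: 50.0
```

```bash
python3 -m creep '{"slide":[[0.05,0.05,-0.2],[0,0,-0.2],[0,0,0],[0,0,0]],"turn":[0,0,0,0],"claw":[0,0,0,0]}';python3 -m creep '{"slide":[[0,0,-0.2],[0,0,-0.2],[0,0,0],[0,0,0]],"turn":[0,0,0,0],"claw":[0,0,0,0]}'
```

```text
clock: 14.92
eef_pos: [614.0, 204.7, 273.4]
eef_rot: [-3.141, -0.0, -2.981]
wrist_force: [-4.2, -2.2, 5.0]
finger_gap: 17.5
finger_force: 50.0
clock: 15.42
eef_pos: [614.1, 204.8, 270.6]
eef_rot: [-3.141, 0.001, -2.981]
wrist_force: [-7.0, -4.3, 15.2]
finger_gap: 18.0
finger_force: 50.0
```

```bash
python3 -m creep '{"slide":[[-0.05,-0.03,-0.1],[0,0,0],[0,0,0],[0,0,0],[0,0,0],[0,0,0]],"turn":[0,0,0,0,0,0],"claw":[0,0,0,0,0,0]}'; python3 - <<'E'
from h import *
ims=[]
for c,(x,y) in[('top',(182,180)),('side',(228,166))]:
    q,_=manip.camera(c); ims.append(cv2.resize(q[y-38:y+38,x-50:x+50],(400,300),interpolation=cv2.INTER_CUBIC))
save('c3.png',np.hstack(ims)); s=manip.read_state(); print(s['eef_pos'],s['wrist_force'],s['finger_gap'])
E
```

```text
clock: 16.18
eef_pos: [613.8, 204.7, 270.6]
eef_rot: [3.141, 0.003, -2.981]
wrist_force: [-7.3, -2.4, 20.9]
finger_gap: 18.0
finger_force: 50.0
[613.75444462 204.67841955 270.5837297 ] [-8.08868541 -2.84760094 20.34278181] 17.6863535084685
```

View pics/c3.png

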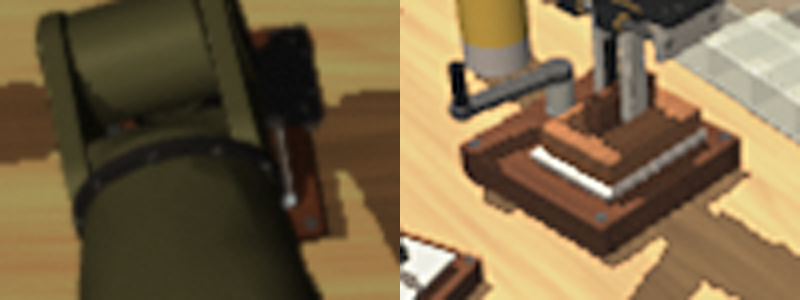

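The side crop shows the plate square on the bed around (625,135) and the lever still open at (510,85). The height no longer changes while the push rose from 15 to 20 N, so the bed is on its stop.

```bash
python3 -c "from cell import manip; print(manip.sign_off())"
```

```text
the job is handed in; nothing more can be done
None
```

The job is handed in at about 16 s of the 67 s allowed: the lever is fully open, and the plate is on the pin and still held down on the bed's stop with about 20 N.

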